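# Clamp the jade bangle and start the infrared test

### The job

Test the jade bangle for resin filling: swing the red-handled clamp arm of the infrared tester fully down, so that its sprung foot holds the bangle on the measuring window. Then, with the clamp down, turn the black start switch clockwise right to its stop and let go, so that it springs fully back. Leave the bangle where it lies on the stage and do not push the jewel tray, the jars or the caliper out of place.

Things in the scene. Friction and masses are not known exactly. Their poses are not given: they have to be found in the camera images.
- tester: low white instrument, 200 mm deep (x) x 260 mm wide (y), fixed to the desk, grey deck 72 mm above the desk; origin at the centre of its underside, x towards its back, y to its left, z up. Left half: round steel stage with the bangle, clamp block behind it. Right half: start switch in front; behind it a sloped display up to 105 mm high, starting 80 mm behind the switch's axis
- lever_hinge (a point): axis of the clamp arm's hinge, fixed on the tester, 65 mm behind and 55 mm left of the tester's middle, 101 mm above the desk; axes as the tester's, the hinge axis is y
- clamp_lever (a joint): angle of the clamp arm: 0 is fully shut, the arm lying level from the hinge towards the tester's front (-x); grows as the arm rises, 1.57 is upright, stop at 1.75. Starts between 1.0 and 1.45. The hinge is stiff (0.3 N m) and stays where left; over the last 0.05 rad the foot's spring adds up to 0.15 N m. Shutting takes about 5 N at the grip
- lever_grip (a point): a point on the axis of the arm's red grip, 100 mm from the hinge. The grip is a cylinder 18 mm thick that reaches from 77 to 123 mm from the hinge; the steel bar nearer the hinge is 12 mm wide and 10 mm thick. When the arm is shut the grip's top is 110 mm and its underside 92 mm above the desk
- clamp_foot: sprung rubber foot under the arm, 16 mm across, 55 mm from the hinge; its origin is the middle of its lower face. With the arm shut it presses the bangle down with about 3 N
- window (a point): middle of the dark measuring window in the stage, 10 mm behind and 55 mm left of the tester's middle, 75 mm above the desk
- bangle_center (a point): centre of the loose green jade bangle, a round ring 76 mm across outside, 56 mm inside and 10 mm thick, lying flat on the stage with the far side of its rim over the window, under the clamp's foot. The point is half-way up, 80 mm above the desk
- knob_grip (a point): point to grip on the axis of the black start switch, 45 mm in front and 72 mm right of the tester's middle, 103 mm above the desk; it turns with the switch: x runs along the bar grip, z is up. The bar is 56 mm long (x), 14 mm thick (y), and reaches from 82 to 114 mm above the desk; under it is a round skirt 60 mm across, whose top is 82 mm above the desk
- start_knob (a joint): turn of the start switch: 0 is home with the bar along the tester's x; grows clockwise seen from above, stop at 1.05. A spring turns it back to 0 when it is let go: 0.03 N m at home, 0.11 N m at the stop
- jewel_tray: black jewel tray with finger rings, 219 x 275 x 22 mm, at the left; origin under its centre
- stone_jar_1: glass jar with black cap, 39 mm across, 43 mm high, at the back; origin under its centre
- stone_jar_2: glass jar with black cap, 39 mm across, 43 mm high, at the back; origin under its centre
- caliper: steel caliper 206 mm long lying at the right; origin under its middle

How it is judged:
On the way, in this order (a step that is already met when the one before it is completed fails the run):
1. the clamp arm is shut and its foot presses on the bangle (value of joint clamp_lever below 0.08 rad and contact force between clamp_foot and bangle above 0.8 N), for 0.2 s.
2. the start switch is turned to its stop with the clamp shut (value of joint start_knob above 0.95 rad and value of joint clamp_lever below 0.08 rad), for 0.1 s.
At the end, for the whole second after the job is handed in: The clamp arm is shut (within 0.08 rad) with its foot pressing on the bangle (over 0.8 N), the bangle lies within 10 mm of where it was, and the start switch has sprung back home (within 0.08 rad) (all of step 1 and distance of bangle_center from where it was at the start of the episode below 0.01 m and value of joint start_knob below 0.08 rad and linear speed of clamp_foot below 0.02 m/s); the robot touches nothing.
It fails at once if the start switch is turned (over 0.4 rad) while the clamp arm is not shut (over 0.15 rad) (value of joint start_knob above 0.4 rad and value of joint clamp_lever above 0.15 rad).
It fails at once if the jewel tray, a jar or the caliper is shifted by more than 30 mm (distance of any of jewel_tray, stone_jar_1, stone_jar_2, caliper from where it was at the start of the episode above 0.03 m).
It also fails if it takes over 56 s, if anything falls off the work surface, if the arm or the gripper's body presses on something with over 40 N, if the wrist force passes 120 N, or if a joint passes its speed limit or range.

### The arm

A 6-joint arm with a two-finger parallel gripper is mounted at the origin on a cart in front of the work surface, level with it; the furniture and walls round the work are solid. World frame = base frame: x ahead of the robot, y to its left, z up, the work surface at z = 0. Lengths are in m, angles in rad, forces in N, time in s.
With the tool pointing down it reaches from about 0.35 to 0.85 m from the base axis. Payload 8.1 kg.
Tool frame: the origin (TCP) lies on the centre line of the jaws, within the pads' length; the fingertips stand 14 mm ahead of it and the grasp point (between the pads) lies 5 mm behind it; z points along the fingers, y is the direction in which the jaws open and shut (so a half turn about z gives the same grasp; the last joint's range is limited). The gripper opens to 93 mm and grips with 3 to 60 N. Pads are 15 mm wide; open, the fingers measure 128 mm over their backs; the gripper's body (75 mm by 188 mm) begins 65 mm behind the grasp point.
Start: joints at [-1.368, 0.13, 1.488, -0, 1.523, -0.085], TCP at [0.17, -0.575, 0.233] pointing down, gripper open.
Joint ranges: [-2.96, 2.96], [-0.89, 2.26], [0.02, 2.5], [-1.34, 4.48], [0, 2.73], [-2.66, 2.66]. Speed limits (rad/s): [2.39, 2.39, 2.79, 3.14, 3.14, 3.14].

### API

Orientations are given as a rotation vector (axis times angle).
In Python, from plant import robot gives the robot as it stands.
- The arm moves only by the tool jog_arm, never from a script. Its argument "steps" is a list of rows, each a list of 7 numbers: the closure, from 0 (fully open) to 1 (shut), then the shift along the tool's x, y, z in m, then the turn, a rotation vector about the tool's x, y, z in rad. In form: [[jaw, tx, ty, tz, rx, ry, rz], ...]. A call has 1 to 5 rows; each row is the pose to reach, as a shift and turn from the pose measured when the call began, along the tool's axes at that moment; what a row does not reach only later rows make up. A row lasts 1/8 s, in which the tool goes at most 62.5 mm and 10.7 degrees, less where a joint would pass 70% of its speed; a pose out of reach is approached as far as the arm can. A call with a gripper value outside its range is refused whole. The fingers move at their own pace and stop on an object; "force" is the grip in N (left out, the last holds). Time passes only in rows, so rows that repeat a pose let the fingers close. It gives the time, the measured TCP pose, the force and the opening at its end, in the units of the state.
- robot.read_state(): the state, without advancing time (a new reading comes with each control period).
- robot.read_camera(name): name is "scene" or "top" or "wrist"; returns a dict with "image" (400x640x3 uint8, red, green, blue), "mtx" (3x3 intrinsics, pixels), "extrinsics" (4x4, takes a point from camera to world coordinates); the wrist camera has in their place "tool_from_camera" (4x4, takes a point from camera to tool coordinates, whose origin is the TCP and whose axes are the flange's). Camera axes: x right, y down, z forward; pixel columns grow to the right and rows downward; lengths in m; the calibration is good to about 2 mm. A picture is of the moment at which its call begins: read the wrist's pose just before it. There is no depth.
- robot.close_job(): hands the job in, once; it reports no verdict.
The state is a dict: "t": time; "q": joint angles; "dq": joint speeds; "joint_torque": joint torques, N m; "tool_pos": TCP position; "orientation": TCP orientation; "force": force on the tool from outside, world axes, zero at the start; "wrist_torque": the same for the moment, N m; "opening": finger opening in m.
Only numpy, scipy, OpenCV 4.12 (cv2) and the standard library are available. Lean on these libraries where they do the work, as an engineer would, in place of code of your own. Each camera call takes 0.05 s, during which the arm holds its last target.

## Working session

There is one attempt and no reset: what is moved stays moved. The work goes in short steps, Python scripts to look and compute and a tool call to move; the robot and the scene stay as the last step left them, time stands still between calls to the robot, and variables do not carry over. Pictures are saved under pics/ and viewed, and the job is handed in when it is done.

Besides the shell and the picture viewer there is one more tool, called after "Request:" as name(argument=value, ...) on one line, values as JSON. jog_arm: Moves the arm, as the interface text tells. Its arguments: {"type":"object","properties":{"steps":{"type":"array"},"force":{"type":"number"}},"required":["steps"]}

```bash
mkdir -p pics; ls; python3 - <<'E'
from plant import robot
import cv2
s=robot.read_state();print({k:s[k] for k in s})
for n in ["scene","top"]:
    c=robot.read_camera(n);cv2.imwrite(f"pics/{n}0.png",c["image"][:,:,::-1]);print(n,c["mtx"],c["extrinsics"])
E
```

```text
pics
{'t': 0.0, 'q': array([-1.36839340e+00,  1.31134229e-01,  1.48927925e+00, -2.33444951e-05,
        1.52301320e+00, -8.53928294e-02]), 'dq': array([-0.0002674 , -0.00035882,  0.00166294,  0.00150655, -0.00017203,
        0.00072369]), 'joint_torque': array([ 2.02545023e-03, -5.59831309e+01, -4.91759133e+01,  7.71165197e-02,
        3.53504287e-02, -1.42877207e-04]), 'tool_pos': array([ 0.17021003, -0.57477726,  0.23160354]), 'orientation': array([-3.10731200e+00, -4.50249404e-01,  2.04894775e-04]), 'force': array([-0.03209084, -0.54069247,  0.5048888 ]), 'wrist_torque': array([-0.07851062, -0.09097721,  0.02751424]), 'opening': 0.09310015118381905}
scene [[362.91261806   0.         317.93961962]
 [  0.         362.91261806 196.94490511]
 [  0.           0.           1.        ]] [[-0.82392289 -0.42324271  0.37685101  0.11942886]
 [-0.56642752  0.6357424  -0.52439629  0.63080131]
 [-0.01763326 -0.64552089 -0.76353903  1.06577615]
 [ 0.          0.          0.          1.        ]]
top [[409.24752284   0.         320.62782621]
 [  0.         409.24752284 193.12535805]
 [  0.           0.           1.        ]] [[ 0.00830205 -0.99003296  0.14059095  0.43459321]
 [-0.99993635 -0.00929362 -0.00639773 -0.04994852]
 [ 0.00764057 -0.14052889 -0.9900471   1.21024855]
 [ 0.          0.          0.          1.        ]]
```

View pics/scene0.png

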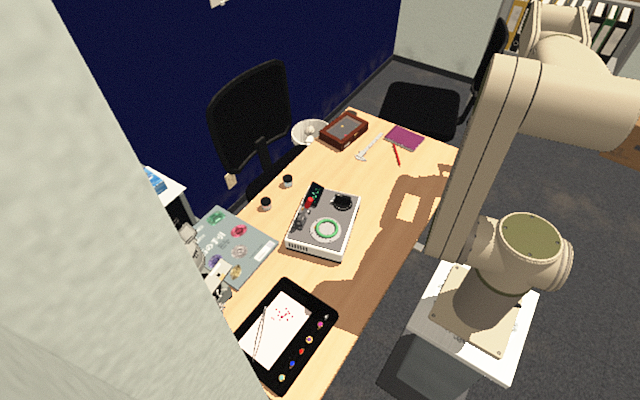

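View pics/top0.png

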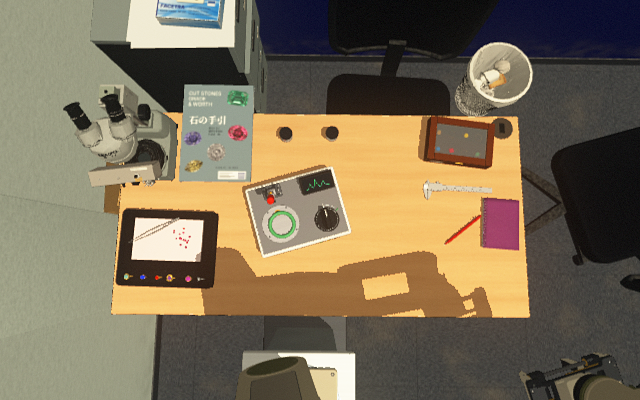

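The top view shows the tester at about px (297,211), slightly rotated. The bangle is at (281,224), the knob at (326,217) and the red grip at (269,199). I'll zoom in and measure.

```bash
cat > h.py <<'E'
import numpy as np, cv2
from plant import robot
def ray(c,u,v):
    E=c["extrinsics"];d=E[:3,:3]@np.linalg.inv(c["mtx"])@np.array([u,v,1.]);return E[:3,3],d
def onz(c,u,v,z):
    o,d=ray(c,u,v);return o+d*(z-o[2])/d[2]
def proj(c,p):
    E=c["extrinsics"];q=c["mtx"]@(E[:3,:3].T@(np.asarray(p)-E[:3,3]));return q[:2]/q[2]
E
python3 - <<'E'
from h import *
t=robot.read_camera("top");im=t["image"]
hsv=cv2.cvtColor(im,cv2.COLOR_RGB2HSV)
roi=np.zeros(im.shape[:2],np.uint8);roi[160:262,238:356]=1
g=cv2.inRange(hsv,(45,90,40),(85,255,255))*roi; g[:200]=0
cs=max(cv2.findContours(g,cv2.RETR_EXTERNAL,cv2.CHAIN_APPROX_NONE)[0],key=cv2.contourArea)
e=cv2.fitEllipse(cs);print("bangle",e,onz(t,*e[0],.08))
r=cv2.inRange(hsv,(0,170,60),(8,255,255))*roi;ys,xs=np.nonzero(r);print("red",xs.mean(),ys.mean(),xs.min(),xs.max(),ys.min(),ys.max())
# tester outline: not-wood (low saturation or dark)
w=cv2.inRange(hsv,(0,0,150),(180,45,255))*roi
cc=np.vstack(cv2.findContours(w,cv2.RETR_EXTERNAL,cv2.CHAIN_APPROX_NONE)[0])
rr=cv2.minAreaRect(cc);print("rect",rr,[onz(t,*p,.07)[:2].round(4) for p in cv2.boxPoints(rr)])
k=cv2.inRange(hsv,(0,0,0),(180,255,60))*roi;k[:200]=0;k[:,:308]=0
kc=max(cv2.findContours(k,cv2.RETR_EXTERNAL,cv2.CHAIN_APPROX_NONE)[0],key=cv2.contourArea);e=cv2.fitEllipse(kc);print("knob",e,onz(t,*e[0],.085))
cv2.imwrite("pics/topz.png",cv2.resize(im[160:262,238:356,::-1],None,fx=5.5,fy=5.5,interpolation=2))
s=robot.read_camera("scene")["image"];cv2.imwrite("pics/scz.png",cv2.resize(s[175:270,275:370,::-1],None,fx=6,fy=6,interpolation=2))
E
```

```text
bangle ((281.54248046875, 224.0327911376953), (26.10611343383789, 26.275070190429688), 7.362713813781738) [0.50798923 0.04982644 0.08      ]
red 270.10526315789474 199.21052631578948 267 274 195 203
rect ((291.8962097167969, 196.8867950439453), (100.54792785644531, 94.36669158935547), 74.05460357666016) [array([0.6849, 0.1932]), array([ 0.7635, -0.064 ]), array([ 0.4875, -0.1428]), array([0.4143, 0.1069])]
knob ((326.385009765625, 217.7164764404297), (10.960577011108398, 19.625791549682617), 162.54527282714844) [ 0.52613163 -0.07364293  0.085     ]
```

View pics/topz.png

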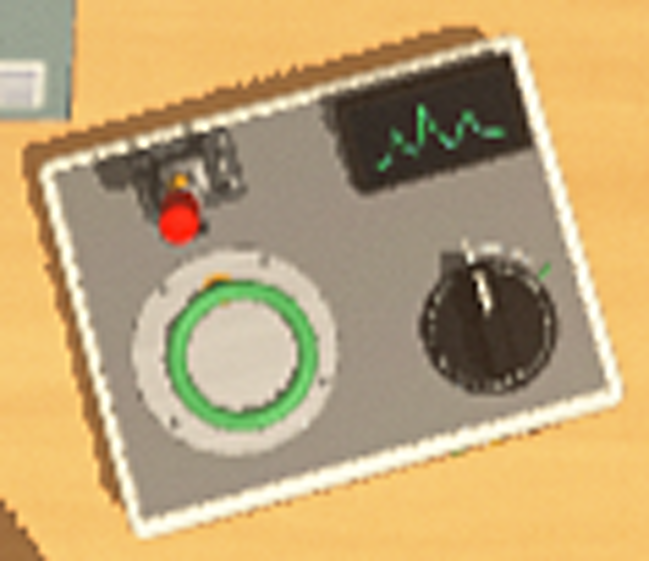

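View pics/scz.png

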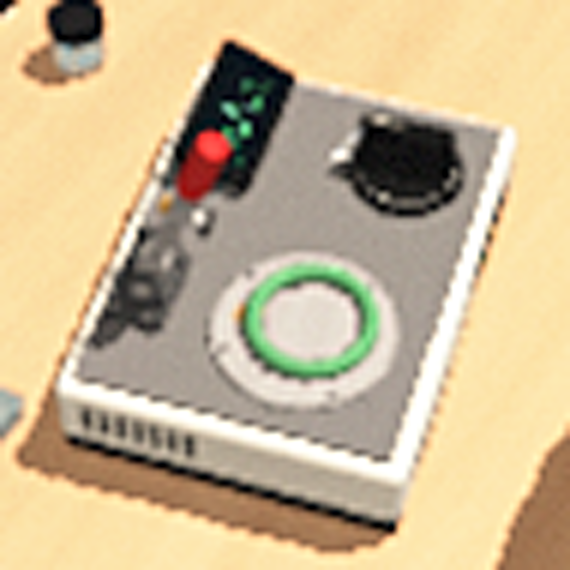

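Deck corners in the zoomed top picture: (42,165), (520,40), (622,395), (142,535). The grip is upright-ish, and its tip is at (180,222).

```bash
python3 - <<'E'
from h import *
t=robot.read_camera("top");s=robot.read_camera("scene")
P=np.array([(42,165),(520,40),(622,395),(142,535)])/5.5+[238-.4,160-.4]
W=np.array([onz(t,*p,.072)[:2] for p in P])
M=np.array([(.1,.13),(.1,-.13),(-.1,-.13),(-.1,.13)])
A=cv2.estimateAffinePartial2D(M,W)[0];print(A,np.hypot(A[0,0],A[1,0]),(W-M@A[:,:2].T-A[:,2]).round(4))
# kabsch
th=np.arctan2(A[1,0],A[0,0]);c0=W.mean(0);R=np.array([[np.cos(th),-np.sin(th)],[np.sin(th),np.cos(th)]])
print("th",th,"c",c0)
f=lambda x,y:R@[x,y]+c0
h,k,w=f(.065,.055),f(-.045,-.072),f(.01,.055);print("hinge",h,"knob",k,"window",w)
print("knob meas",[onz(t,490/5.5+237.6,322/5.5+159.6,.082)], "knob pred px",proj(t,[*k,.082]),proj(s,[*k,.114]))
print("bangle in tester",R.T@(onz(t,281.5,224.0,.08)[:2]-c0))
# lever angle: triangulate tip of grip
hs=cv2.cvtColor(s["image"],cv2.COLOR_RGB2HSV);r=cv2.inRange(hs,(0,150,50),(8,255,255));r[:190]=0;r[215:]=0;r[:,:300]=0;r[:,320:]=0
ys,xs=np.nonzero(r);print("scene red",xs.mean(),ys.mean(),xs.min(),xs.max(),ys.min(),ys.max())
for a in np.arange(.95,1.5,.05):
    tip=lambda L:[*(f(.065-L*np.cos(a),.055)),.101+L*np.sin(a)]
    print(round(a,2),proj(t,tip(.123)).round(1),proj(t,tip(.1)).round(1),proj(s,tip(.123)).round(1),proj(s,tip(.1)).round(1))
E
```

```text
[[ 0.92671729 -0.26902696  0.54591861]
 [ 0.26902696  0.92671729  0.00547568]] 0.9649769131168283 [[ 0.0006  0.0017]
 [-0.0018 -0.0012]
 [ 0.0015  0.0003]
 [-0.0003 -0.0007]]
th 0.28253505223837916 c [0.54591861 0.00547568]
hinge [0.59300797 0.07641644] knob [ 0.52277574 -0.07621525] window [0.54018862 0.06108293]
knob meas [array([ 0.52519709, -0.07455826,  0.082     ])] knob pred px [327.28568598 219.0268478 ] [342.60763146 195.25951725]
bangle in tester [-0.02394197  0.05325612]
scene red 308.2769230769231 202.01538461538462 304 312 197 207
0.95 [274.7 214.2] [274.1 209.7] [320.2 204. ] [316.2 206.8]
1.0 [274.1 212.1] [273.6 208.1] [318.6 202.9] [314.9 205.9]
1.05 [273.4 209.9] [273.1 206.3] [317.  201.9] [313.6 205.1]
1.1 [272.7 207.7] [272.5 204.5] [315.3 200.8] [312.3 204.3]
1.15 [272.  205.4] [272.  202.7] [313.5 199.9] [310.9 203.5]
1.2 [271.3 203. ] [271.4 200.9] [311.8 198.9] [309.4 202.8]
1.25 [270.6 200.7] [270.8 199. ] [309.9 198.1] [308.  202.1]
1.3 [269.9 198.3] [270.3 197.1] [308.1 197.3] [306.5 201.4]
1.35 [269.2 195.9] [269.7 195.1] [306.2 196.5] [305.  200.8]
1.4 [268.5 193.4] [269.2 193.2] [304.4 195.8] [303.5 200.2]
1.45 [267.8 191. ] [268.7 191.3] [302.5 195.1] [302.  199.7]
```

```bash
cat >> h.py <<'E'
from scipy.spatial.transform import Rotation as Ro
TH=.2825;C0=np.array([.5465,.005])
def tw(x,y,z):
    c,s=np.cos(TH),np.sin(TH);return np.array([C0[0]+c*x-s*y,C0[1]+s*x+c*y,z])
def need(p,yaw=TH):  # shift in tool axes to world TCP p, with turn to yaw (tool down)
    s=robot.read_state();R=Ro.from_rotvec(s["orientation"])
    G=Ro.from_matrix(np.array([[np.cos(yaw),np.sin(yaw),0],[np.sin(yaw),-np.cos(yaw),0],[0,0,-1]]))
    return R.inv().apply(np.asarray(p)-s["tool_pos"]).round(4),(R.inv()*G).as_rotvec().round(4)
def lev(a,L=.1,dn=0,y=.055): # TCP in world with tip's front corner on grip back
    return tw(.065-L*np.cos(a)+(.009-dn)*np.sin(a)+.0075,y,.101+L*np.sin(a)+(.009-dn)*np.cos(a)+.014)
E
python3 -c "
from h import *
print(need(tw(.07,.055,.32)),need(tw(.07,.055,.21)))"
```

```text
(array([ 0.5957, -0.5042, -0.0873]), array([-0.0006, -0.0001,  0.0053])) (array([ 0.5957, -0.5041,  0.0227]), array([-0.0006, -0.0001,  0.0053]))
```

Request:
jog_arm(steps=[[1,0.02,-0.02,-0.04,0,0,0],[1,0.06,-0.05,-0.085,0,0,0],[1,0.105,-0.09,-0.085,0,0,0],[1,0.15,-0.13,-0.085,0,0,0],[1,0.195,-0.165,-0.085,0,0,0]], force=20)

```text
t: 0.92
tool_pos: [0.3112, -0.3599, 0.3177]
orientation: [3.109, 0.45, 0.001]
force: [1.0, -0.9, 0.3]
opening: 0.0478
```

Request:
jog_arm(steps=[[1,0.045,-0.038,0,0,0,0],[1,0.09,-0.076,0,0,0,0],[1,0.135,-0.114,0,0,0,0],[1,0.18,-0.152,0,0,0,0],[1,0.225,-0.19,0,0,0,0]])

```text
t: 1.55
tool_pos: [0.4738, -0.1121, 0.318]
orientation: [3.109, 0.45, 0.002]
force: [0.5, -0.9, -0.3]
opening: 0.0007
```

```bash
python3 -c "
from h import *
s=robot.read_state();print(s['t'],s['tool_pos'],s['opening'],s['force'],s['q'])
print(need(tw(.07,.055,.32)),need(tw(.07,.055,.21)))"
```

```text
1.55 [ 0.47382834 -0.11210899  0.31804098] 0.0006819746294684965 [ 0.47359719 -0.92139811 -0.30030665] [-3.37682919e-01 -1.99335237e-01  1.65639101e+00  7.05063459e-06
  1.68320647e+00  9.45586841e-01]
(array([ 0.1732, -0.1463, -0.0019]), array([ 0.0008, -0.0011,  0.005 ])) (array([ 0.1731, -0.1464,  0.1081]), array([ 0.0008, -0.0011,  0.005 ]))
```

Request:
jog_arm(steps=[[1,0.045,-0.038,0,0,0,0],[1,0.09,-0.076,0,0,0,0],[1,0.135,-0.114,0,0,0,0],[1,0.173,-0.146,0,0,0,0.005],[1,0.173,-0.146,0,0,0,0.005]])

```text
t: 2.17
tool_pos: [0.599, 0.08, 0.3168]
orientation: [-3.109, -0.448, 0.001]
force: [-0.7, -0.6, 0.1]
opening: 0.0002
```

```bash
python3 -c "
from h import *
s=robot.read_state();print(s['t'],s['tool_pos'],s['opening'],s['force'],s['q'])
print(need(tw(.07,.055,.205)))
for n in ['scene','top','wrist']:
    i=robot.read_camera(n)['image'][:,:,::-1]
    if n!='wrist': i=cv2.resize(i[160:270,238:370],None,fx=5,fy=5)
    cv2.imwrite('pics/a_'+n+'.png',i)
"
```

```text
2.175 [0.59897972 0.07999146 0.31675262] 0.00019524202641092275 [-0.69012897 -0.64238718  0.11726481] [4.78311929e-02 1.23577755e-01 1.34386225e+00 1.68682688e-04
 1.67464634e+00 1.33226028e+00]
(array([-0.0013,  0.0024,  0.1118]), array([-0.0003,  0.0004,  0.0039]))
```

View pics/a_wrist.png

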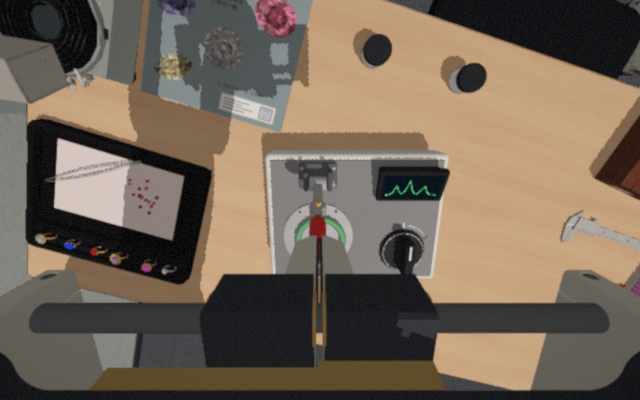

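View pics/a_scene.png

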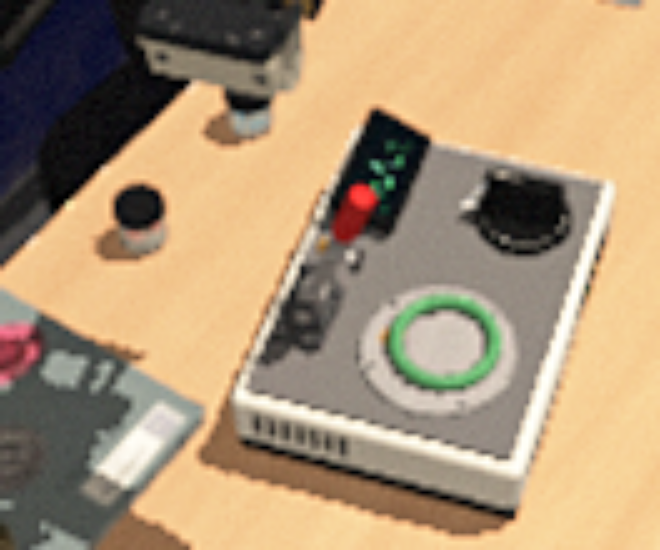

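```bash
python3 -c "
from h import *
s=robot.read_state();c=robot.read_camera('wrist');T=c['tool_from_camera'];print(T.round(3))
def pt(p):
    q=T[:3,:3].T@(np.asarray(p)-T[:3,3]);q=c['mtx']@q;return (q[:2]/q[2]).round(1)
print('tip',pt([0,0,.014]))
R=Ro.from_rotvec(s['orientation'])
pw=lambda p:pt(R.inv().apply(np.asarray(p)-s['tool_pos']))
for a in (1.15,1.2,1.25,1.3,1.35):
  print(a,[pw(tw(.065-L*np.cos(a),.055,.101+L*np.sin(a))) for L in (.077,.123)])
print('knob',pw(tw(-.045,-.072,.082)),'corners',[pw(tw(x,y,.072)) for x,y in((.1,.13),(.1,-.13))])
cv2.imwrite('pics/wz.png',cv2.resize(c['image'][150:290,260:460,::-1],None,fx=4,fy=4,interpolation=2))
"
```

```text
[[ 0.001 -0.956 -0.293  0.083]
 [ 1.     0.001  0.001 -0.001]
 [-0.001 -0.293  0.956 -0.152]
 [ 0.     0.     0.     1.   ]]
tip [320.1 249.7]
1.15 [array([318.6, 225.2]), array([318.7, 258.4])]
1.2 [array([318.6, 222.7]), array([318.7, 254.3])]
1.25 [array([318.6, 220. ]), array([318.7, 250. ])]
1.3 [array([318.6, 217.2]), array([318.7, 245.2])]
1.35 [array([318.6, 214.3]), array([318.7, 240.2])]
knob [403.6 252.1] corners [array([264.1, 153.5]), array([452.7, 153.6])]
```

View pics/wz.png

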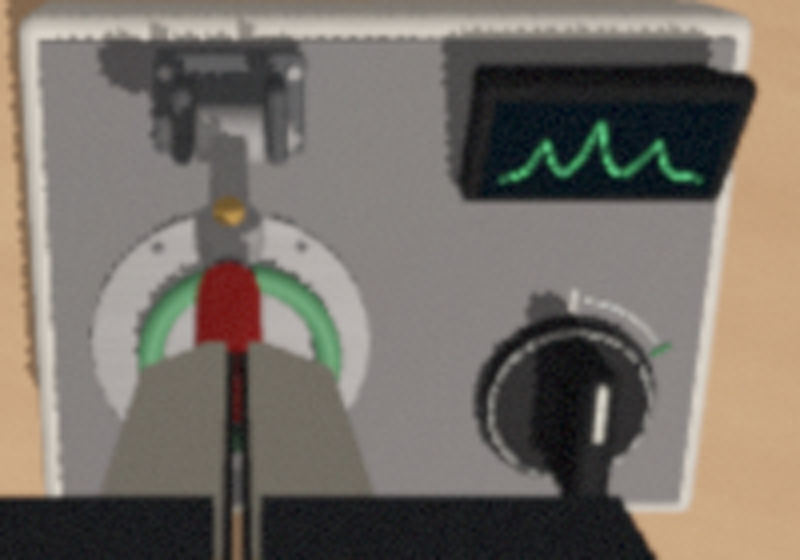

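The wrist view puts the fingers in line with the lever, and the predicted pixels match an angle of about 1.25. I'll descend behind the grip.

Request:
jog_arm(steps=[[1,0,0.001,0.04,0,0,0],[1,0,0.001,0.08,0,0,0],[1,0,0.001,0.11,0,0,0.004],[1,0,0.001,0.112,0,0,0.004]])

```text
t: 2.88
tool_pos: [0.5965, 0.0735, 0.2039]
orientation: [3.111, 0.432, -0.005]
force: [-1.0, 0.6, 0.3]
opening: 0.0003
```

```bash
python3 -c "
from h import *
s=robot.read_state();print(s['t'],s['tool_pos'],s['force'])
for a in np.arange(1.3,-.01,-.1): print(round(a,2),need(lev(a))[0])
print(need(lev(0,dn=.002))[0])
"
```

```text
2.875 [0.59645398 0.07351921 0.20393101] [-1.04634215  0.55820623  0.28282148]
1.3 [-0.0127 -0.003  -0.0098]
1.2 [-0.0225 -0.003  -0.0075]
1.1 [-0.0319 -0.0029 -0.0042]
1.0 [-0.0411 -0.0028  0.0001]
0.9 [-0.0497 -0.0028  0.0052]
0.8 [-0.0578 -0.0027  0.0111]
0.7 [-0.0652 -0.0027  0.0178]
0.6 [-0.072  -0.0026  0.0253]
0.5 [-0.0779 -0.0026  0.0334]
0.4 [-0.0831 -0.0026  0.042 ]
0.3 [-0.0873 -0.0026  0.0511]
0.2 [-0.0906 -0.0025  0.0606]
0.1 [-0.093  -0.0025  0.0703]
-0.0 [-0.0943 -0.0025  0.0803]
[-0.0943 -0.0025  0.0823]
```

Request:
jog_arm(steps=[[1,-0.012,-0.003,-0.006,0,0,0],[1,-0.022,-0.003,-0.007,0,0,0],[1,-0.032,-0.003,-0.004,0,0,0],[1,-0.041,-0.003,0,0,0,0],[1,-0.05,-0.003,0.005,0,0,0]])

```text
t: 3.5
tool_pos: [0.5472, 0.0626, 0.1995]
orientation: [3.111, 0.432, -0.004]
force: [2.1, -0.9, 3.0]
opening: 0.0003
```

```bash
python3 -c "
from h import *
s=robot.read_state();print(s['t'],s['tool_pos'],s['force'])
for a in np.arange(.9,-.01,-.1): print(round(a,2),need(lev(a))[0])
c=robot.read_camera('wrist')['image'];cv2.imwrite('pics/b_w.png',c[:,:,::-1])
i=robot.read_camera('scene')['image'][:,:,::-1];i=cv2.resize(i[160:270,238:370],None,fx=5,fy=5);cv2.imwrite('pics/b_s.png',i)
"
```

```text
3.5 [0.54716389 0.06259616 0.1994609 ] [ 2.07206605 -0.91387034  3.01876223]
0.9 [0.0007 0.0001 0.0005]
0.8 [-0.0074  0.0002  0.0065]
0.7 [-0.0148  0.0002  0.0132]
0.6 [-0.0216  0.0003  0.0206]
0.5 [-0.0276  0.0003  0.0287]
0.4 [-0.0327  0.0003  0.0373]
0.3 [-0.037   0.0003  0.0464]
0.2 [-0.0403  0.0004  0.0559]
0.1 [-0.0426  0.0004  0.0656]
0.0 [-0.044   0.0004  0.0756]
```

View pics/b_w.png

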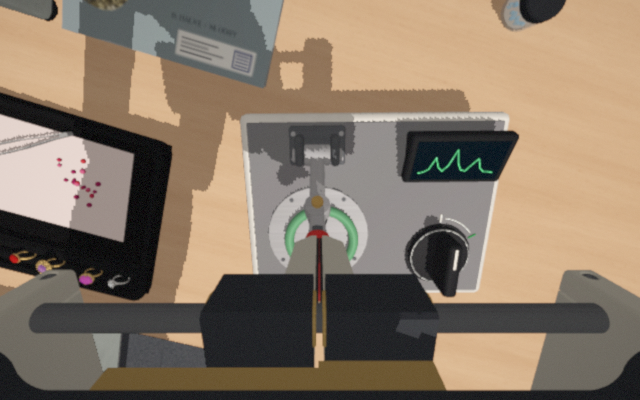

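View pics/b_s.png

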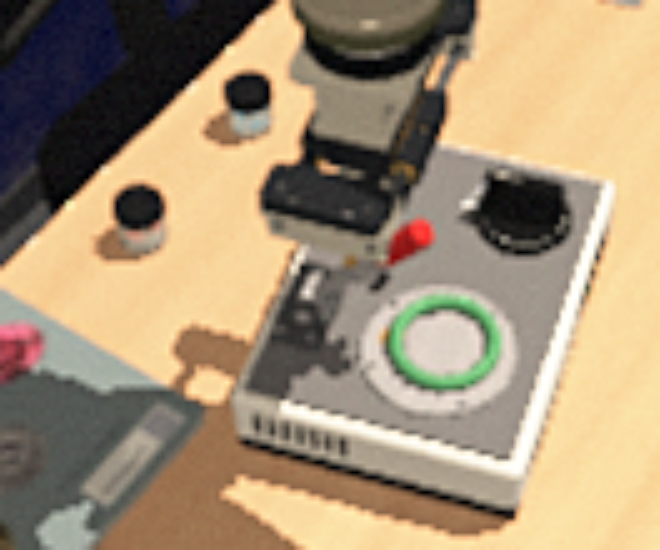

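The contact force is about 3.7 N and the grip is leaning forward to about 0.9 rad, so the push works. I'll continue along the arc.

Request:
jog_arm(steps=[[1,-0.007,0,0.0065,0,0,0],[1,-0.015,0,0.013,0,0,0],[1,-0.022,0,0.021,0,0,0],[1,-0.028,0,0.029,0,0,0],[1,-0.033,0,0.037,0,0,0]])

```text
t: 4.22
tool_pos: [0.5139, 0.0535, 0.1608]
orientation: [3.111, 0.432, -0.008]
force: [2.7, 1.5, 2.1]
opening: 0.0009
```

```bash
python3 -c "
from h import *
s=robot.read_state();print(s['t'],s['tool_pos'],s['force'])
for a in np.arange(.4,-.01,-.1): print(round(a,2),need(lev(a))[0])
"
```

```text
4.225 [0.5138768  0.05345183 0.16076398] [2.68008286 1.48847824 2.06713105]
0.4 [ 0.0017  0.0006 -0.0015]
0.3 [-0.0025  0.0006  0.0076]
0.2 [-0.0058  0.0007  0.0171]
0.1 [-0.0081  0.0007  0.0269]
0.0 [-0.0095  0.0007  0.0368]
```

Request:
jog_arm(steps=[[1,-0.0025,0,0.0075,0,0,0],[1,-0.006,0,0.017,0,0,0],[1,-0.008,0,0.027,0,0,0],[1,-0.009,0,0.033,0,0,0]])

```text
t: 4.72
tool_pos: [0.5045, 0.0508, 0.1268]
orientation: [3.111, 0.432, -0.01]
force: [-1.8, -0.5, 4.5]
opening: 0.0004
```

```bash
python3 -c "
from h import *
s=robot.read_state();print(s['t'],s['tool_pos'],s['force'])
for a in np.arange(.1,-.01,-.1): print(round(a,2),need(lev(a))[0])
c=robot.read_camera('wrist')['image'];cv2.imwrite('pics/c_w.png',c[:,:,::-1])
i=robot.read_camera('scene')['image'][:,:,::-1];i=cv2.resize(i[160:270,238:370],None,fx=5,fy=5);cv2.imwrite('pics/c_s.png',i)
"
```

```text
4.725 [0.50453717 0.0508104  0.12680815] [-1.80318041 -0.46223112  4.489813  ]
0.1 [ 0.0014  0.0007 -0.0071]
0.0 [0.0001 0.0007 0.0028]
```

View pics/c_s.png

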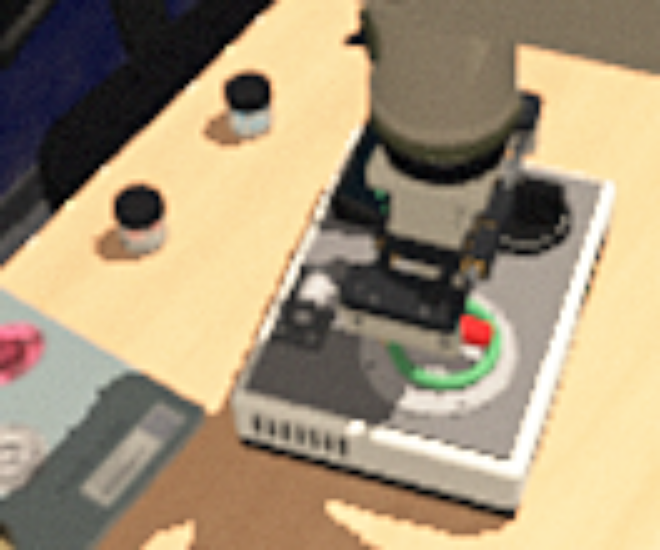

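The lever is nearly shut, with about 0.03 rad to go. I'll press the last millimetres in small steps.

Request:
jog_arm(steps=[[1,0,0,0.002,0,0,0],[1,0,0,0.004,0,0,0],[1,0,0,0.005,0,0,0]])

```text
t: 5.2
tool_pos: [0.5048, 0.0509, 0.1236]
orientation: [3.111, 0.432, -0.009]
force: [-10.3, 0.1, 20.5]
opening: 0.0006
```

The force rose to 20 N and the tip stopped, so the arm is at its stop. I'll back off and check.

Request:
jog_arm(steps=[[1,0,0,0,0,0,0],[1,0,0,-0.03,0,0,0],[1,0,0,-0.08,0,0,0],[1,0,0,-0.12,0,0,0],[1,0,0,-0.12,0,0,0]])

```text
t: 5.82
tool_pos: [0.5078, 0.0512, 0.2478]
orientation: [3.11, 0.432, 0.002]
force: [-0.3, 0.0, -0.8]
opening: 0.0004
```

```bash
python3 -c "
from h import *
s=robot.read_state();print(s['t'],s['tool_pos'],s['force'])
print('to knob above',need(tw(-.045,-.072,.2)))
R=Ro.from_rotvec(s['orientation'])
c=robot.read_camera('wrist');T=c['tool_from_camera'];cv2.imwrite('pics/d_w.png',c['image'][:,:,::-1])
def pw(p):
    p=R.inv().apply(np.asarray(p)-s['tool_pos']);q=c['mtx']@(T[:3,:3].T@(p-T[:3,3]));return (q[:2]/q[2]).round(1)
print('knob top',pw(tw(-.045,-.072,.114)),pw(tw(-.017,-.072,.114)),pw(tw(-.073,-.072,.114)),'grip',[pw(tw(.065-L,.055,.110)) for L in(.077,.123)])
i=robot.read_camera('scene')['image'][:,:,::-1];i=cv2.resize(i[160:270,238:370],None,fx=5,fy=5);cv2.imwrite('pics/d_s.png',i)
"
```

```text
5.825 [0.50775343 0.05121718 0.24776972] [-0.2745315   0.04666979 -0.7979213 ]
to knob above (array([-0.0199,  0.1272,  0.0479]), array([ 0.0016, -0.0012, -0.0066]))
knob top [439.8 215.6] [443. 190.] [436.8 239.9] grip [array([319.5, 185.1]), array([319.7, 226.4])]
```

View pics/d_s.png

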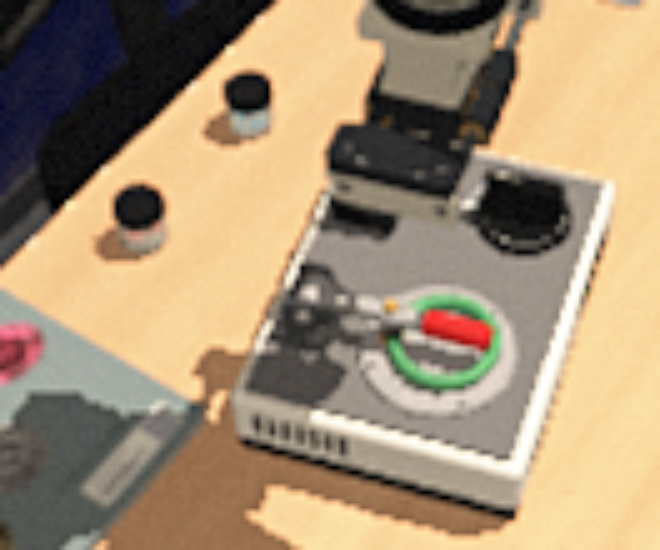

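View pics/d_w.png

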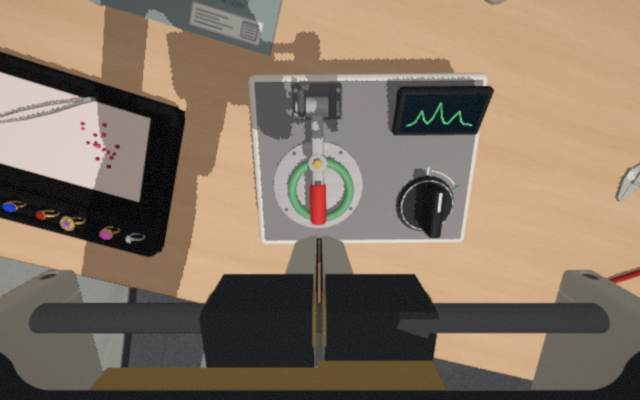

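Lever level on the bangle, grip at (318,205), bangle centred at (320,188). The knob bar at (438,215) agrees with my model. Next I go above the knob with the jaws open.

Request:
jog_arm(steps=[[0,-0.01,0.05,0,0,0,0],[0,-0.02,0.1,0,0,0,0],[0,-0.02,0.126,0.02,0,0,-0.007],[0,-0.02,0.126,0.048,0,0,-0.007],[0,-0.02,0.126,0.048,0,0,-0.007]])

```text
t: 6.55
tool_pos: [0.5176, -0.0752, 0.191]
orientation: [-3.108, -0.441, 0.02]
force: [-0.9, 1.0, 0.7]
opening: 0.0458
```

```bash
python3 -c "
from h import *
s=robot.read_state();print(s['t'],s['tool_pos'],s['opening'],s['q'])
print('to knob',need(tw(-.045,-.072,.102)))
R=Ro.from_rotvec(s['orientation'])
c=robot.read_camera('wrist');T=c['tool_from_camera'];cv2.imwrite('pics/e_w.png',c['image'][:,:,::-1])
def pw(p):
    p=R.inv().apply(np.asarray(p)-s['tool_pos']);q=c['mtx']@(T[:3,:3].T@(p-T[:3,3]));return (q[:2]/q[2]).round(1)
print('knob top',pw(tw(-.045,-.072,.114)),pw(tw(-.017,-.072,.114)),pw(tw(-.073,-.072,.114)),pw(tw(-.017,-.079,.114)),pw(tw(-.017,-.065,.114)))
"
```

```text
6.55 [ 0.51762784 -0.07523695  0.19099641] 0.04579676110786686 [-0.24072839 -0.04187652  1.74199832 -0.0023816   1.45452176  1.04829882]
to knob (array([0.0062, 0.0034, 0.0889]), array([-0.0045,  0.0125, -0.0004]))
knob top [323.8 209.3] [323.9 176.7] [323.6 239.7] [332.6 176.7] [315.3 176.7]
```

View pics/e_w.png

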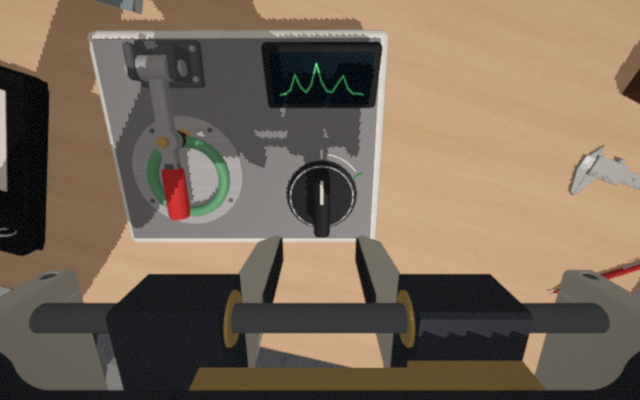

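The bar at (322,210) sits between the fingers. I'll let the arm settle, then re-read.

Request:
jog_arm(steps=[[0,0.005,0.002,0,0,0,0],[0,0.006,0.002,0,0,0,0],[0,0.006,0.002,0,0,0,0]])

```text
t: 6.98
tool_pos: [0.5256, -0.0752, 0.1938]
orientation: [-3.109, -0.443, 0.014]
force: [-0.3, 0.6, 0.2]
opening: 0.0799
```

```bash
python3 -c "
from h import *
s=robot.read_state();print(s['t'],s['tool_pos'],s['opening'],s['force'])
print('to knob',need(tw(-.045,-.071,.102)))
"
```

```text
6.975 [ 0.52562598 -0.07520523  0.1938108 ] 0.07985185957091398 [-0.34640051  0.63849255  0.2077711 ]
to knob (array([-0.0018,  0.    ,  0.0918]), array([-0.0023,  0.0088,  0.0009]))
```

Request:
jog_arm(steps=[[0,-0.001,0,0.03,-0.002,0.009,0],[0,-0.002,0,0.06,-0.002,0.009,0],[0,-0.002,0,0.082,-0.002,0.009,0],[0,-0.002,0,0.089,-0.002,0.009,0],[0,-0.002,0,0.089,-0.002,0.009,0]])

```text
t: 7.6
tool_pos: [0.523, -0.0757, 0.1051]
orientation: [-3.11, -0.444, -0.0]
force: [0.2, -0.6, 0.5]
opening: 0.0928
```

```bash
python3 -c "
from h import *
s=robot.read_state();print(s['t'],s['tool_pos'],s['opening'],s['force'])
print('to knob',need(tw(-.045,-.071,.102)))
"
```

```text
7.6 [ 0.52301777 -0.0757497   0.10513625] 0.09283778396427779 [ 0.16326325 -0.58023634  0.46376252]
to knob (array([ 0.0001, -0.    ,  0.0031]), array([-0.0003, -0.0003,  0.001 ]))
```

Request:
jog_arm(steps=[[1,0,0,0.002,0,0,0],[1,0,0,0.002,0,0,0],[1,0,0,0.002,0,0,0],[1,0,0,0.002,0,0,0],[1,0,0,0.002,0,0,0]], force=20)

```text
t: 8.22
tool_pos: [0.523, -0.0758, 0.1032]
orientation: [-3.11, -0.444, -0.0]
force: [0.3, 0.2, -0.5]
opening: 0.0472
```

Request:
jog_arm(steps=[[1,0,0,0,0,0,0],[1,0,0,0,0,0,0],[1,0,0,0,0,0,0]])

```text
t: 8.6
tool_pos: [0.523, -0.0757, 0.1032]
orientation: [-3.11, -0.444, -0.0]
force: [-0.1, -0.5, 0.7]
opening: 0.0173
```

Request:
jog_arm(steps=[[1,0,0,0,0,0,0],[1,0,0,0,0,0,0],[1,0,0,0,0,0,0]])

```text
t: 8.98
tool_pos: [0.523, -0.0756, 0.1032]
orientation: [-3.109, -0.444, -0.0]
force: [-0.5, 0.8, 1.0]
opening: 0.014
```

```bash
python3 -c "
from h import *
s=robot.read_state();print(s['t'],s['tool_pos'],s['opening'],s['force'],s['wrist_torque'],s['q'])
"
```

```text
8.975 [ 0.5229686  -0.07558179  0.10319615] 0.013966860908972784 [-0.51151723  0.77820243  1.04600569] [0.28503284 0.17408376 0.00919659] [-2.41000252e-01  3.93714260e-02  1.82725862e+00  6.37384214e-04
  1.27506014e+00  1.04608077e+00]
```

The bar is gripped at a 14.0 mm opening. I'll turn it clockwise, which is +z about the tool axis.

Request:
jog_arm(steps=[[1,0,0,0,0,0,0.16],[1,0,0,0,0,0,0.32],[1,0,0,0,0,0,0.48],[1,0,0,0,0,0,0.6],[1,0,0,0,0,0,0.6]])

```text
t: 9.6
tool_pos: [0.5229, -0.0756, 0.1032]
orientation: [-3.102, 0.494, 0.0]
force: [-0.9, 1.4, 1.2]
opening: 0.0138
```

```bash
python3 -c "
from h import *
s=robot.read_state();R=Ro.from_rotvec(s['orientation']).as_matrix();print(s['t'],s['tool_pos'],s['opening'],s['force'],s['wrist_torque'],'turned',TH-np.arctan2(R[1,0],R[0,0]))
"
```

```text
9.6 [ 0.52293265 -0.07557828  0.10316878] 0.013767011505472144 [-0.93799538  1.37086661  1.17901762] [0.20812096 0.06388074 0.08747334] turned 0.5981476948766573
```

Request:
jog_arm(steps=[[1,0,0,0,0,0,0.15],[1,0,0,0,0,0,0.3],[1,0,0,0,0,0,0.42],[1,0,0,0,0,0,0.45],[1,0,0,0,0,0,0.45]])

```text
t: 10.22
tool_pos: [0.5229, -0.0756, 0.1032]
orientation: [-2.916, 1.169, 0.0]
force: [0.1, 0.5, 0.6]
opening: 0.0141
```

```bash
python3 -c "
from h import *
s=robot.read_state();R=Ro.from_rotvec(s['orientation']).as_matrix();print(s['t'],s['tool_pos'],s['opening'],s['force'],s['wrist_torque'],'turned',TH-np.arctan2(R[1,0],R[0,0]),s['q'][5])
"
```

```text
10.225 [ 0.5229296  -0.07561874  0.10318141] 0.014059700090791374 [0.06512414 0.4561634  0.62205354] [0.24832977 0.19065852 0.12525651] turned 1.0449799118324603 2.0921129107797314
```

Request:
jog_arm(steps=[[1,0,0,0,0,0,0.03],[1,0,0,0,0,0,0.05],[1,0,0,0,0,0,0.05]])

```text
t: 10.6
tool_pos: [0.5229, -0.0756, 0.1032]
orientation: [-2.886, 1.241, 0.0]
force: [-1.2, -0.1, 1.0]
opening: 0.0142
```

```bash
python3 -c "
from h import *
s=robot.read_state();R=Ro.from_rotvec(s['orientation']).as_matrix();print(s['t'],s['tool_pos'],s['opening'],s['force'],s['wrist_torque'],'turned',TH-np.arctan2(R[1,0],R[0,0]),s['q'][5])
c=robot.read_camera('wrist');cv2.imwrite('pics/f_w.png',c['image'][:,:,::-1])
"
```

```text
10.6 [ 0.52292159 -0.07558575  0.10319196] 0.014180698670088386 [-1.24967402 -0.14345173  1.02558463] [0.18823395 0.19643773 0.45540838] turned 1.094558302755106 2.141778956982057
```

View pics/f_w.png

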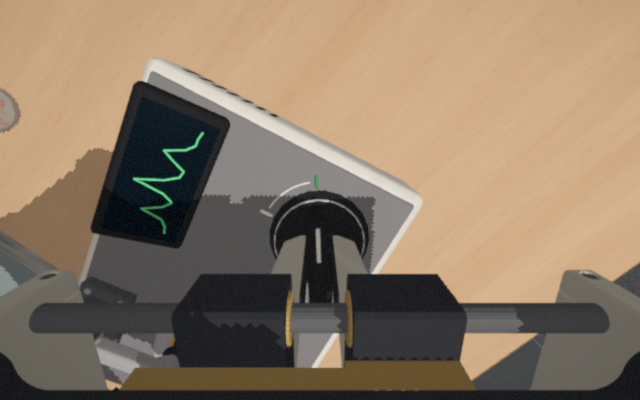

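The torque jumped to 0.46 N m at the stop, and the pointer (318,245) lines up with the green mark (316,182). I'll let go by opening the jaws in place.

Request:
jog_arm(steps=[[0,0,0,0,0,0,0],[0,0,0,0,0,0,0],[0,0,0,0,0,0,0],[0,0,0,0,0,0,0],[0,0,0,0,0,0,0]])

```text
t: 11.28
tool_pos: [0.523, -0.0757, 0.1032]
orientation: [-2.886, 1.24, 0.0]
force: [-0.9, 0.0, -0.2]
opening: 0.0594
```

Request:
jog_arm(steps=[[0,0,0,0,0,0,0],[0,0,0,0,0,0,0],[0,0,0,0,0,0,0]])

```text
t: 11.65
tool_pos: [0.523, -0.0757, 0.1032]
orientation: [-2.886, 1.24, -0.0]
force: [-0.8, 0.6, 0.7]
opening: 0.0891
```

Request:
jog_arm(steps=[[0,0,0,-0.02,0,0,0],[0,0,0,-0.06,0,0,0],[0,0,0,-0.11,0,0,0],[0,0,0,-0.15,0,0,0],[0,0,0,-0.15,0,0,0]])

```text
t: 12.28
tool_pos: [0.5252, -0.0763, 0.2578]
orientation: [-2.885, 1.24, -0.012]
force: [0.1, -0.5, -1.0]
opening: 0.093
```

```bash
python3 -c "
from h import *
s=robot.read_state();print(s['t'],s['tool_pos'],s['opening'],s['force'])
c=robot.read_camera('wrist');cv2.imwrite('pics/g_w.png',c['image'][:,:,::-1])
i=robot.read_camera('scene')['image'][:,:,::-1];i=cv2.resize(i[160:270,238:370],None,fx=5,fy=5);cv2.imwrite('pics/g_s.png',i)
"
```

```text
12.275 [ 0.5251524  -0.07626859  0.25784066] 0.09304946031788142 [ 0.08904891 -0.5134432  -1.04572729]
```

View pics/g_w.png

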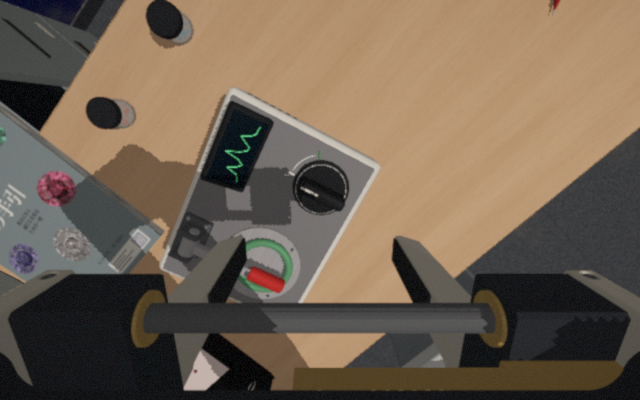

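View pics/g_s.png

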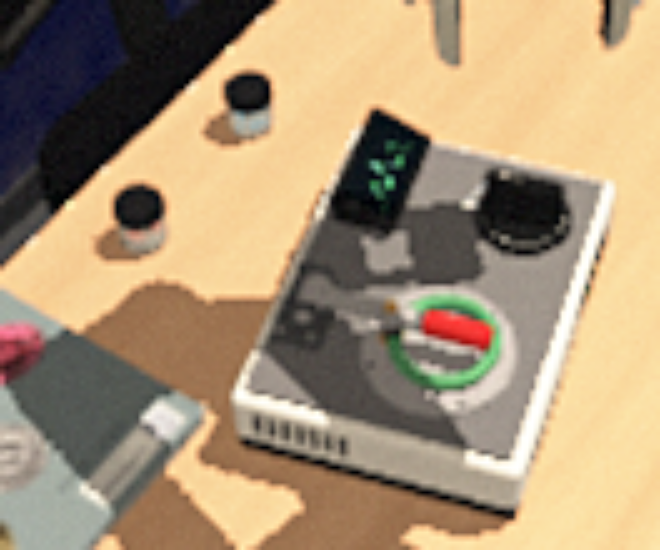

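The switch is home, with its pointer at the home mark (292,174). The lever is shut, and the bangle is at the same scene pixels as before (443,342). The robot is clear, so I'll hand in.

Request:
jog_arm(steps=[[0,0,0,0,0,0,0],[0,0,0,0,0,0,0],[0,0,0,0,0,0,0]])

```text
t: 12.75
tool_pos: [0.5227, -0.0757, 0.2524]
orientation: [-2.886, 1.24, 0.001]
force: [0.4, -0.0, 0.1]
opening: 0.0929
```

```bash
python3 -c "
from plant import robot
s=robot.read_state();print(s['t'],s['force']);print(robot.close_job())"
```

```text
12.75 [ 0.39245544 -0.03530824  0.05741408]
the job is handed in; nothing more can be done
None
```

I swung the clamp arm fully down, turned the start switch clockwise to its stop and let it spring back, then handed the job in at 12.75 s.

- **Clamp:** I pushed the red grip down along its arc with the closed fingers until it hit its stop; the force rose to about 20 N. The last pictures show the arm lying level on the bangle.
- **Switch:** I gripped the bar and turned the tool 1.09 rad. The wrist moment jumped from 0.13 to 0.46 N m, and the pointer was on the green mark. After release, the last wrist picture shows it back at the home mark.
- **End state:** By eye, the bangle is at the same place in the scene picture as before. The gripper is about 14 cm clear of the tester, with about 0.4 N read at the wrist. The jars look unmoved, and the arm felt no contact other than with the lever and the switch.

No check failed or disagreed by more than about 2 mm. I could not measure the foot's force on the bangle or the joint angles directly, so both are inferred from the stops I felt and the pictures.

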